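# Close up a rake of wagons in a stock cassette

## Robot

A 6-joint arm with a two-finger parallel gripper is mounted at the origin on a cart in front of the work surface, level with it; the furniture and walls round the work are solid. World frame = base frame: x ahead of the robot, y to its left, z up, the work surface at z = 0. Lengths are in m, angles in rad, forces in N, time in s.
With the tool pointing down it reaches from about 0.35 to 0.975 m from the base axis. Payload 4.9 kg.
Tool frame: the origin (TCP) lies between the finger pads, 19 mm behind the fingertips; this is the grasp point; z points along the fingers, y is the line along which they close (so a half turn about z gives the same grasp; the last joint's range is limited). The gripper opens to 85 mm and grips with 20 to 120 N. Pads are 22 mm wide; open, the fingers measure 114 mm over their backs; the gripper's body (76 mm by 85 mm) begins 54 mm behind the grasp point. The pads swing forward as they close: fully open they stand 13 mm farther back than shut.
Start: joints at [-1.394, 0.053, 1.613, -0, 1.476, -0.119], TCP at [0.182, -0.598, 0.25] pointing down, gripper open.
Joint ranges: [-3.01, 3.01], [-1.01, 2.22], [0.06, 2.58], [-1.02, 4.17], [0.09, 2.62], [-3.14, 3.14]. Speed limits (rad/s): [2.57, 2.57, 3.14, 3.14, 3.14, 3.14].

## Interface

Orientations are given as a unit quaternion [w, x, y, z].
In Python, from plant import manip gives the robot as it stands. The module is installed in compiled form; this text tells all that it offers.
- The arm moves only by the tool move_arm, never from a script. Its argument "rows" is a list of rows, each a list of 7 numbers: the shift along the tool's x, y, z in cm, then the turn, a rotation vector about the tool's x, y, z in degrees, then the opening, from -1 (shut) to 1 (fully open). In form: [[tx, ty, tz, ax, ay, az, jaw], ...]. A call has 1 to 20 rows; each row shifts and turns the commanded pose from where the row before left it, along the tool's axes as they then stand; what a row does not reach is not made up. A row lasts 1/12 s, in which the tool goes at most 41.7 mm and 7.16 degrees, less where a joint would pass 70% of its speed; a pose out of reach is approached as far as the arm can. A call is refused whole if a number of a shift passes 4.17 or a number of a turn 7.16, either way. A call with a gripper value outside its range is refused whole. The fingers move at their own pace and stop on an object; the grip force is fixed at half the most. Time passes only in rows, so rows that do not move let the fingers close. It gives the time, the measured TCP pose, the force, the opening and the grip force at its end, in the units of the state.
- manip.state(): the state, without advancing time (a new reading comes with each control period).
- manip.grab_frame(name): name is "scene" or "top" or "wrist"; returns a dict with "img" (420x560x3 uint8, blue, green, red), "mtx" (3x3 intrinsics, pixels), "R" (3x3) and "t" (3): a world point X has camera coordinates R X + t. Camera axes: x right, y down, z forward; pixel columns grow to the right and rows downward; lengths in m; the calibration is good to about 2 mm. A picture is of the moment at which its call begins. There is no depth.
- manip.job_done(): hands the job in; it is judged then, once.
The state is a dict: "time": time; "joint_pos": joint angles; "joint_vel": joint speeds; "joint_efforts": joint torques, N m; "tool_pos": TCP position; "tool_rot": TCP orientation; "contact_force": force on the tool from outside, world axes, zero at the start; "ft_torque": the same for the moment, N m; "gripper_width": opening from 0.0 (shut) to 1.0 (fully open); "grasp_force": force on a finger pad.
Only numpy, scipy, OpenCV 4.12 (cv2) and the standard library are available. Lean on these libraries where they do the work, as an engineer would, in place of code of your own. Each camera call takes 0.05 s, during which the arm holds its last target. There are 200 camera calls.

## Task

Pushing only against the tail end of the last wagon with your fingertips, push the four freshly painted model wagons gently along the track of the cassette as one train, until the front one stands against the end stop and all are closed up buffer to buffer. Then push the brass gate shut across the track behind them, so that the cassette can be carried. Do not pick up, pinch or touch the wagons anywhere else, keep them on the track, and leave the things around in place.

Things in the scene. Friction and masses are not known exactly. Their poses are not given: they have to be found in the camera images.
- cassette: Stock cassette, fixed: plywood board 116 x 430 x 12 mm, two aluminium angles as track, wooden end stop at its -y end, brass swing gate towards its +y end. Origin: centre of the underside; x across, y along the track, z up. Track: middle x = 0, running surface z = 15 mm, y = -200 to 211 mm. Wagons are pushed to -y. Upright legs of the angles at x = +-32 mm rise to z = 30 mm, only where y < 76 mm.
- stop_face (a point): Middle of the face of the end stop (block 45 mm high) that the front wagon's buffers meet; at (0, -200, 26) mm in the cassette's frame. Four wagons closed up against it end at y = 88 mm there; the shut gate lies at y = 95 to 103 mm, 7 mm behind them.
- gate (a joint): Brass gate bar, 8 mm thick, on a vertical pivot; friction keeps it where it is left, half a newton at its tip moves it. 0 = fully open, 1.745 rad = shut across the track (end of travel, at a catch post). At q it points from the pivot at 100 deg - q from the cassette's +x towards its +y: it closes clockwise seen from above. It starts at 0 to 0.15.
- gate_pivot (a point): Pivot of the gate, at (-42, 99, 28) mm in the cassette's frame; the gate's wooden foot is 20 x 24 mm, up to z = 21 mm.
- gate_tip (a point): Point in the gate bar 82 mm from the pivot, under a small red upright pin of 7.6 mm diameter; the bar ends 6 mm beyond. The bar stands from z = 22 to 34 mm over the table, the pin's top is at 47 mm.
- van: Brown-red closed van with light grey roof, top 41 mm over the running surface. All four wagons: 72 mm long over buffers, body 60 x 31 mm, about 80 g, on rolling wheels with a little friction. Origin: on the running surface under the middle; y along the wagon, same way as the cassette's y; z up. The order of the wagons and the gaps between them (2 to 45 mm) vary.
- tank_wagon: Light grey tank wagon, top 42 mm over the running surface. Origin as the van's. All four wagons: two buffers at each end, 7 mm discs 20 mm apart, faces at y = +-36 mm, centres 11 mm over the running surface (26 mm over the table); the body ends at y = +-30 mm. Tail end = the +y end.
- grey_wagon: Grey open wagon with a black coal load, top 32 mm over the running surface; origin, length and buffers as the van and tank wagon.
- green_wagon: Empty green open wagon, top 32 mm over the running surface; origin, length and buffers as the van and tank wagon.
- paint_brown: Bystander: dropper bottle with a sand-brown body and black cap, 25 mm diameter, 82 mm high, behind the cassette; origin at its foot.
- paint_black: Bystander: dropper bottle with a dark body and black cap, 25 mm diameter, 82 mm high, behind the cassette; origin at its foot.
- tape: Bystander: roll of yellow masking tape lying flat, 56 mm diameter, 16 mm high, behind the cassette; origin at its foot.
There are look-alikes about, which are no part of the job. Leave any blue or pink look-alike of the grey_wagon alone. What is shaped like the green_wagon but turquoise is not meant.

How it is judged:
On the way, in this order (a step that is already met when the one before it is completed fails the run):
1. all four wagons stand on the track, closed up against the end stop, while the gate is still open (y of each of van, tank_wagon, grey_wagon, green_wagon in the frame of cassette below 0.058 m and x of van in the frame of cassette between -0.006 and 0.006 m and z of each of van, tank_wagon, grey_wagon, green_wagon in the frame of cassette below 0.019 m and angle between each of van, tank_wagon, grey_wagon, green_wagon's own z axis and vertical below 0.1 rad and x of tank_wagon in the frame of cassette between -0.006 and 0.006 m and x of grey_wagon in the frame of cassette between -0.006 and 0.006 m and x of green_wagon in the frame of cassette between -0.006 and 0.006 m and value of joint gate below 1.3 rad), for 0.2 s.
2. the gate is shut behind them (y of each of van, tank_wagon, grey_wagon, green_wagon in the frame of cassette below 0.058 m and value of joint gate above 1.645 rad), for 0.2 s.
At the end, for the whole second after the job is handed in: All four wagons stand still, upright on the track, closed up against the end stop (last wagon within 6 mm of its closed-up place), and the gate is shut (within 0.1 rad) (all of step 2 and x of van in the frame of cassette between -0.006 and 0.006 m and z of each of van, tank_wagon, grey_wagon, green_wagon in the frame of cassette below 0.019 m and angle between each of van, tank_wagon, grey_wagon, green_wagon's own z axis and vertical below 0.1 rad and x of tank_wagon in the frame of cassette between -0.006 and 0.006 m and x of grey_wagon in the frame of cassette between -0.006 and 0.006 m and x of green_wagon in the frame of cassette between -0.006 and 0.006 m and linear speed of each of van, tank_wagon, grey_wagon, green_wagon below 0.01 m/s); the robot touches nothing.
It fails at once if a wagon is lifted or tipped (z of any of van, tank_wagon, grey_wagon, green_wagon in the frame of cassette above 0.021 m or angle between any of van, tank_wagon, grey_wagon, green_wagon's own z axis and vertical above 0.2 rad).
It fails at once if a wagon is touched elsewhere than from behind its tail end (TCP not beyond the wagon's end) ((contact force between van and the fingers above 0.3 N and y of the grasp point in the frame of van below 0.03 m) or (contact force between tank_wagon and the fingers above 0.3 N and y of the grasp point in the frame of tank_wagon below 0.03 m) or (contact force between grey_wagon and the fingers above 0.3 N and y of the grasp point in the frame of grey_wagon below 0.03 m) or (contact force between green_wagon and the fingers above 0.3 N and y of the grasp point in the frame of green_wagon below 0.03 m)).
It fails at once if a wagon other than the last of the row is touched ((contact force between van and the fingers above 0.3 N and y of any of tank_wagon, grey_wagon, green_wagon in the frame of van above 0.02 m) or (contact force between tank_wagon and the fingers above 0.3 N and y of any of van, grey_wagon, green_wagon in the frame of tank_wagon above 0.02 m) or (contact force between grey_wagon and the fingers above 0.3 N and y of any of van, tank_wagon, green_wagon in the frame of grey_wagon above 0.02 m) or (contact force between green_wagon and the fingers above 0.3 N and y of any of van, tank_wagon, grey_wagon in the frame of green_wagon above 0.02 m)).
It fails at once if the wagons are rushed (over 0.4 m/s) or rammed against the end stop (over 40 N) (linear speed of any of van, tank_wagon, grey_wagon, green_wagon above 0.4 m/s or contact force between cassette and van above 40 N or contact force between cassette and tank_wagon above 40 N or contact force between cassette and grey_wagon above 40 N or contact force between cassette and green_wagon above 40 N).
It fails at once if a bystander is moved by more than 20 mm (distance of paint_brown from where it was at the start of the episode above 0.02 m).
It also fails if it takes over 54 s, if anything falls off the work surface, if the arm or the gripper's body presses on something with over 40 N, if the wrist force passes 120 N, or if a joint passes its speed limit or range.

## Working session

There is one attempt and no reset: what is moved stays moved. The work goes in short steps, Python scripts to look and compute and a tool call to move; the robot and the scene stay as the last step left them, time stands still between calls to the robot, and variables do not carry over. Pictures are saved under pics/ and viewed, at most 10 in all, crops included, and the job is handed in when it is done.

Besides the shell and the picture viewer there is one more tool, called after ">>>" in YAML: its name, and indented under it one key for each argument. move_arm: Moves the arm, as the interface text tells. Its arguments: {"type":"object","properties":{"rows":{"type":"array","items":{"type":"array","items":{"type":"number"}}}},"required":["rows"]}

```bash
mkdir -p pics; python3 - <<'E'
from plant import manip
import cv2,pickle
s=manip.state();print(s['time'],s['tool_pos'],s['tool_rot'],s['gripper_width'])
for n in('top','scene'):
    f=manip.grab_frame(n);cv2.imwrite(f'pics/{n}0.png',f['img']);pickle.dump(f,open(f'{n}0.pkl','wb'));print(n,f['mtx'].tolist(),f['R'].round(3).tolist(),f['t'])
E
```

```text
0.0 [ 0.18208991 -0.59728051  0.24876054] [-1.02527998e-03  9.89083047e-01  1.47355599e-01 -3.78838183e-05] 1.0023717306837268
top [[394.5017563955588, 0.0, 279.5370402754657], [0.0, 394.5017563955588, 211.91464003811407], [0.0, 0.0, 1.0]] [[0.012, -1.0, -0.016], [-0.992, -0.01, -0.125], [0.125, 0.018, -0.992]] [0.00132231 0.57234382 0.84565412]
scene [[464.032631913916, 0.0, 280.26685377334707], [0.0, 464.032631913916, 207.72230126922233], [0.0, 0.0, 1.0]] [[-0.705, -0.709, -0.008], [-0.362, 0.369, -0.856], [0.61, -0.601, -0.516]] [0.38788127 0.24709438 0.54294129]
```

View pics/top0.png

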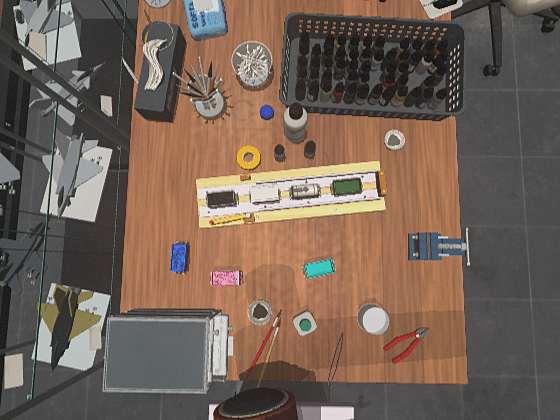

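View pics/scene0.png

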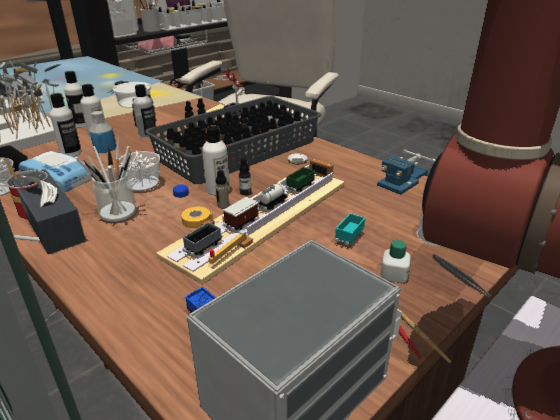

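The row from the stop (right, col 380) reads green wagon (347,187), tank wagon (304,190), van (265,194), then grey coal wagon last at (221,199). The gate lies open at (230,218). The blue (180,257), pink (226,278) and turquoise (320,268) wagons are look-alikes off the track. Next I'll measure the board, the tail and the gate pin.

```bash
cat > h.py <<'E'
import numpy as np,cv2,pickle
def cast(f,px,z):
    px=np.atleast_2d(np.float64(px));K,R,t=f['mtx'],f['R'],np.ravel(f['t'])
    d=np.c_[px,np.ones(len(px))]@np.linalg.inv(K).T@R; c=-R.T@t
    return c+d*((z-c[2])/d[:,2])[:,None]
def proj(f,X):
    return cv2.projectPoints(np.float64(np.atleast_2d(X)),cv2.Rodrigues(f['R'])[0],np.ravel(f['t']),f['mtx'],None)[0][:,0]
E
python3 - <<'E'
from h import *
f=pickle.load(open('top0.pkl','rb'));im=f['img']
hsv=cv2.cvtColor(im,cv2.COLOR_BGR2HSV)
print(hsv[224,215],hsv[182,215],hsv[208,375])
m=cv2.inRange(hsv,(20,40,170),(32,160,255)); m[:155]=0;m[235:]=0;m[:,:190]=0;m[:,392:]=0
m[:170,:265]=0
pts=cv2.findNonZero(m)[:,0]
w=cast(f,pts,.012)
r=cv2.minAreaRect(np.float32(w[:,:2]*1000));print(len(pts),r,cv2.boxPoints(r))
red=cv2.inRange(hsv,(0,170,120),(8,255,255))|cv2.inRange(hsv,(172,170,120),(180,255,255));red[:205]=0;red[235:]=0;red[:,:195]=0;red[:,275:]=0
p=cv2.findNonZero(red);print(p[:,0].tolist() if p is not None else None)
c=im[155:235,190:395].copy();c[m[155:235,190:395]>0]//=2
big=cv2.resize(np.vstack([im[155:235,190:395],c]),None,fx=3.6,fy=3.6,interpolation=cv2.INTER_CUBIC);cv2.imwrite('pics/crop1.png',big)
E
```

```text
[ 10 105 117] [ 25  90 230] [ 27  84 232]
3362 ((617.4181518554688, -14.693115234375), (116.32144165039062, 427.9642333984375), 6.294334888458252) [[ 536.1479   191.62257]
 [ 583.0682  -233.76183]
 [ 698.6884  -221.0088 ]
 [ 651.7681   204.3756 ]]
[[211, 220], [210, 221], [211, 221], [212, 221], [210, 222], [211, 222], [212, 222], [211, 223]]
```

View pics/crop1.png

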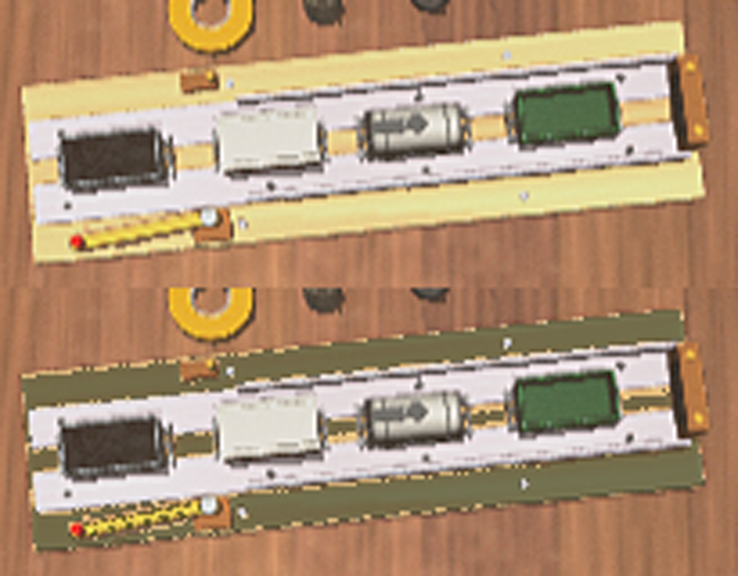

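The crop shows grey coal wagon as last (crop 62–165, 133–190). Its tail is at crop x≈62, the red pin at (77,241), the pivot at (209,217) and the stop at (690,100). The board measures 116×428 mm, as it should. I'll check the features in the cassette frame.

```bash
cat >> h.py <<'E'
YAW=np.radians(6.294);C0=np.array([.6174,-.0147])
Rc=np.array([[np.cos(YAW),-np.sin(YAW)],[np.sin(YAW),np.cos(YAW)]])
toC=lambda X:(np.atleast_2d(X)[:,:2]-C0)@Rc*1000
toW=lambda c:np.atleast_2d(c)/1000@Rc.T+C0
E
python3 - <<'E'
from h import *
f=pickle.load(open('top0.pkl','rb'))
cr=lambda p:np.array(p)/3.6+[190-.4,155-.4]
for n,p,z in [('pin',(77,241),.047),('pivot',(209,217),.036),('greytail L',(62,134),.045),('greytail R',(66,190),.045),('greyfront',(163,157),.045),('van tail',(217,143),.056),('stopface top',(676,62),.045),('stopface top',(686,146),.045),('catch',(198,82),.03)]:
    w=cast(f,cr(p),z);print(n,(w*1000).round(),toC(w).round(1))
g=pickle.load(open('scene0.pkl','rb'))
for n,c,z in [('pin',(-56,180),.047),('stop',(0,-200),.045),('corner',(58,215),.012),('corner',(-58,215),.012)]:
    print(n,proj(g,[*toW(c)[0],z]))
for c in [(0,240),(0,225),(0,100),(-56,180),(-42,99)]: print(c,toW(c))
E
```

```text
pin [[548. 158.  47.]] [[-50.  179.6]]
pivot [[565.  79.  36.]] [[-41.9  98.6]]
greytail L [[615. 170.  45.]] [[ 17.7 184.2]]
greytail R [[580. 167.  45.]] [[-17.5 184.3]]
greyfront [[601. 107.  45.]] [[ -3.  122.9]]
van tail [[608.  73.  56.]] [[ 0.4 88.1]]
stopface top [[ 663. -210.   45.]] [[  24.4 -199.1]]
stopface top [[ 611. -215.   45.]] [[ -28.6 -198.4]]
catch [[652.  88.  30.]] [[45.3 98.5]]
pin [[214.65563668 250.24412953]]
stop [[319.7263554  162.41501851]]
corner [[156.02189965 251.75690329]]
corner [[201.61404911 278.40106951]]
(0, 240) [[0.59108875 0.22385339]]
(0, 225) [[0.5927332 0.2089438]]
(0, 100) [[0.60643698 0.08469724]]
(-56, 180) [[0.5420041  0.15807575]]
(-42, 99) [[0.56479977 0.0790988 ]]
```

Everything agrees: stop at -199, pivot at (-42,99), grey tail body at 184 so its buffers are at 190, and the gate at about 0.08 rad. Moving over behind the tail now, at height and with the jaw shut.

>>> move_arm:
  rows:
    - [1.3,-1.35,0,0,0,0,-1]
    - [2.6,-2.7,0,0,0,0,-1]
    - [2.6,-2.7,0,0,0,0,-1]
    - [2.6,-2.7,0,0,0,0,-1]
    - [2.6,-2.7,0,0,0,0,-1]
    - [2.6,-2.7,0,0,0,0,-1]
    - [2.6,-2.7,0,0,0,0,-1]
    - [2.6,-2.7,0,0,0,0,-1]
    - [2.6,-2.7,0,0,0,0,-1]
    - [2.6,-2.7,0,0,0,0,-1]
    - [2.6,-2.7,0,0,0,0,-1]
    - [2.6,-2.7,0,0,0,0,-1]
    - [2.6,-2.7,0,0,0,0,-1]
    - [2.6,-2.7,0,0,0,0,-1]
    - [2.6,-2.7,0,0,0,0,-1]
    - [2.6,-2.7,0,0,0,0,-1]
    - [2.6,-2.7,0,0,0,0,-1]
    - [2.6,-2.7,0,0,0,0,-1]
    - [2.6,-2.7,0,0,0,0,-1]
    - [2.6,-2.7,0,0,0,0,-1]

```text
time: 1.77
tool_pos: [0.5139, 0.0556, 0.2496]
tool_rot: [0.0, 0.989, 0.148, -0.0]
contact_force: [1.1, 0.5, 0.4]
gripper_width: -0.002
grasp_force: 0.0
```

>>> move_arm:
  rows:
    - [2.6,-2.7,0,0,0,0,-1]
    - [2.6,-2.7,0,0,0,0,-1]
    - [2.6,-2.7,0,0,0,0,-1]
    - [1.3,-1.5,0,0,0,0,-1]
    - [0,0,0,0,0,-6.6,-1]
    - [0,0,0,0,0,-6.6,-1]
    - [0,0,0,0,0,-6.6,-1]
    - [0,0,0,0,0,-6.6,-1]
    - [0,0,0,0,0,-6.6,-1]
    - [0,0,0,0,0,-6.6,-1]
    - [0,0,0,0,0,-6.6,-1]
    - [0,0,0,0,0,-6.6,-1]
    - [0,0,0,0,0,-6.6,-1]
    - [0,0,0,0,0,-6.6,-1]
    - [0,0,0,0,0,-6.6,-1]
    - [0,0,0,0,0,-6.6,-1]
    - [0,0,0,0,0,0,-1]

```text
time: 3.18
tool_pos: [0.5724, 0.1719, 0.2493]
tool_rot: [-0.0, 0.668, 0.745, -0.0]
contact_force: [0.8, 1.0, -0.7]
gripper_width: 0.001
grasp_force: 0.0
```

```bash
cat >> h.py <<'E'
from scipy.spatial.transform import Rotation as Ro
def st():
    from plant import manip
    s=manip.state();q=s['tool_rot'];R=Ro.from_quat([q[1],q[2],q[3],q[0]]).as_matrix()
    print('t',round(s['time'],2),'C',toC(s['tool_pos']).round(1),'z',s['tool_pos'][2].round(4),'xang',np.degrees(np.arctan2(R[1,0],R[0,0])).round(2),'tilt',R[:2,2].round(3),'F',np.round(s['contact_force'],2),'w',s['gripper_width'])
    return s,R
def go(c,z):
    s,R=st();d=np.r_[toW(c)[0],z]-s['tool_pos'];print('tool shift cm',(R.T@d*100).round(2))
E
python3 -c "
from h import *
go((0,232),.10)"
```

```text
t 3.18 C [[-24.2 190.4]] z 0.2493 xang 96.25 tilt [-0.001 -0.   ] F [ 0.81  0.96 -0.71] w 0.0008965865157328493
tool shift cm [ 4.16  2.44 14.93]
```

>>> move_arm:
  rows:
    - [2.08,1.22,0,0,0,0,-1]
    - [2.08,1.22,0,0,0,0,-1]
    - [0,0,3,0,0,0,-1]
    - [0,0,3,0,0,0,-1]
    - [0,0,3,0,0,0,-1]
    - [0,0,3,0,0,0,-1]
    - [0,0,3,0,0,0,-1]
    - [0,0,2,0,0,0,-1]
    - [0,0,1.4,0,0,0,-1]
    - [0,0,0.5,0,0,0,-1]
    - [0,0,0,0,0,0,-1]

```text
time: 4.1
tool_pos: [0.5918, 0.2157, 0.0596]
tool_rot: [-0.001, 0.669, 0.744, -0.001]
contact_force: [-0.5, -0.4, 0.9]
gripper_width: -0.001
grasp_force: 0.0
```

```bash
python3 -c "
from h import *
from plant import manip
go((0,232),.04)
f=manip.grab_frame('scene');pickle.dump(f,open('s1.pkl','wb'))
s=manip.state()['tool_pos']
for dz in(-.019,-.032): print(proj(f,s+[0,0,dz]))
cv2.imwrite('pics/s1.png',cv2.resize(f['img'][170:290,120:280],None,fx=4.8,fy=4.8,interpolation=cv2.INTER_CUBIC))"
```

```text
t 4.1 C [[-2.000e-01  2.318e+02]] z 0.0596 xang 96.08 tilt [-0.002 -0.001] F [-0.52 -0.41  0.92] w -0.0006445479460269241
tool shift cm [0.02 0.03 1.96]
[[167.1628097  254.59579046]]
[[168.22327214 260.98072084]]
```

View pics/s1.png

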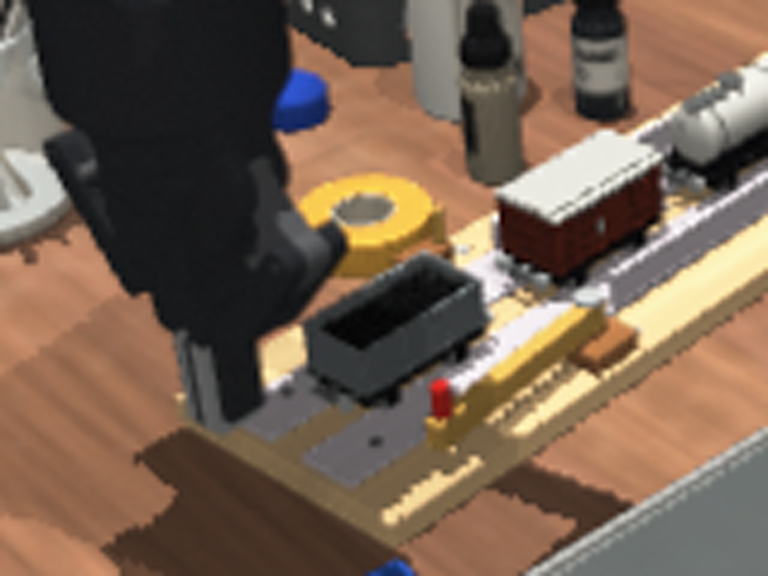

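The fingertips (crop 225,430) stand just behind the grey wagon, about 19 mm below the TCP, clear of the red gate pin (440,395) and the bottles. Lowering and approaching.

>>> move_arm:
  rows:
    - [0,0,1,0,0,0,-1]
    - [0,0,0.7,0,0,0,-1]
    - [0,0,0.3,0,0,0.2,-1]
    - [0,0,0,0,0,0,-1]
    - [-0.5,0,0,0,0,0,-1]
    - [-0.5,0,0,0,0,0,-1]
    - [-0.5,0,0,0,0,0,-1]
    - [-0.5,0,0,0,0,0,-1]
    - [-0.3,0,0,0,0,0,-1]
    - [-0.3,0,0,0,0,0,-1]
    - [-0.3,0,0,0,0,0,-1]
    - [-0.3,0,0,0,0,0,-1]
    - [-0.3,0,0,0,0,0,-1]
    - [-0.3,0,0,0,0,0,-1]

```text
time: 5.32
tool_pos: [0.5966, 0.1779, 0.041]
tool_rot: [0.0, 0.669, 0.743, 0.0]
contact_force: [0.5, 1.1, 0.5]
gripper_width: -0.0
grasp_force: 0.1
```

```bash
python3 -c "
from h import *
go((0,99),.04)"
```

```text
t 5.32 C [[  0.4 193.7]] z 0.041 xang 95.95 tilt [0. 0.] F [0.5  1.08 0.54] w -0.0003558209681870889
tool shift cm [-9.47  0.02  0.1 ]
```

>>> move_arm:
  rows:
    - [-0.3,0,0.1,0,0,-0.3,-1]
    - [-0.3,0,0,0,0,0,-1]
    - [-0.3,0,0,0,0,0,-1]
    - [-0.3,0,0,0,0,0,-1]
    - [-0.3,0,0,0,0,0,-1]
    - [-0.3,0,0,0,0,0,-1]
    - [-0.3,0,0,0,0,0,-1]
    - [-0.3,0,0,0,0,0,-1]
    - [-0.3,0,0,0,0,0,-1]
    - [-0.3,0,0,0,0,0,-1]
    - [-0.3,0,0,0,0,0,-1]
    - [-0.3,0,0,0,0,0,-1]
    - [-0.3,0,0,0,0,0,-1]
    - [-0.3,0,0,0,0,0,-1]
    - [-0.3,0,0,0,0,0,-1]
    - [-0.3,0,0,0,0,0,-1]
    - [-0.3,0,0,0,0,0,-1]
    - [-0.3,0,0,0,0,0,-1]
    - [-0.2,0,0,0,0,0,-1]
    - [-0.1,0,0,0,0,0,-1]

```text
time: 6.98
tool_pos: [0.6027, 0.1211, 0.04]
tool_rot: [0.0, 0.668, 0.744, -0.0]
contact_force: [-0.5, 0.2, -0.2]
gripper_width: -0.001
grasp_force: 0.2
```

```bash
python3 -c "
from h import *
from plant import manip
go((0,99),.04)
f=manip.grab_frame('scene');pickle.dump(f,open('s2.pkl','wb'))
cv2.imwrite('pics/s2.png',cv2.resize(f['img'][140:290,160:360],None,fx=3.9,fy=3.9,interpolation=cv2.INTER_CUBIC))"
```

```text
t 6.98 C [[  0.3 136.6]] z 0.04 xang 96.23 tilt [ 0. -0.] F [-0.47  0.16 -0.16] w -0.0013772365462967479
tool shift cm [-3.76 -0.03  0.  ]
```

View pics/s2.png

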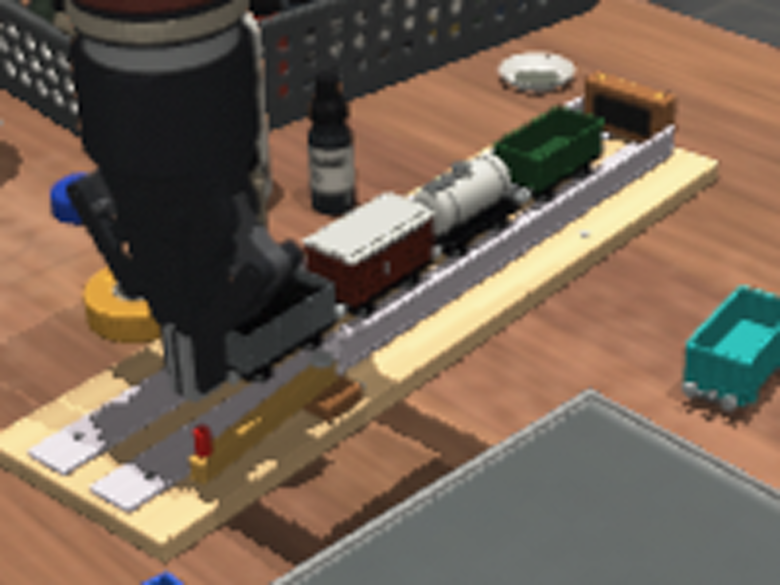

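The picture shows the train closed up and upright on the track, with about 35 mm still free before the stop (630,105). Continuing gently.

>>> move_arm:
  rows:
    - [-0.15,0,0,0,0,0,-1]
    - [-0.25,0,0,0,0,0,-1]
    - [-0.25,0,0,0,0,0,-1]
    - [-0.25,0,0,0,0,0,-1]
    - [-0.25,0,0,0,0,0,-1]
    - [-0.25,0,0,0,0,0,-1]
    - [-0.25,0,0,0,0,0,-1]
    - [-0.25,0,0,0,0,0,-1]
    - [-0.25,0,0,0,0,0,-1]
    - [-0.25,0,0,0,0,0,-1]
    - [-0.25,0,0,0,0,0,-1]
    - [-0.25,0,0,0,0,0,-1]
    - [-0.2,0,0,0,0,0,-1]
    - [-0.1,0,0,0,0,0,-1]
    - [-0.1,0,0,0,0,0,-1]
    - [-0.1,0,0,0,0,0,-1]
    - [-0.1,0,0,0,0,0,-1]

```text
time: 8.45
tool_pos: [0.6065, 0.0866, 0.04]
tool_rot: [-0.0, 0.667, 0.745, 0.0]
contact_force: [0.1, 0.7, 0.0]
gripper_width: -0.0
grasp_force: 0.2
```

>>> move_arm:
  rows:
    - [-0.1,0,0,0,0,0,-1]
    - [-0.1,0,0,0,0,0,-1]
    - [0,0,0,0,0,0,-1]

```text
time: 8.7
tool_pos: [0.6067, 0.0845, 0.04]
tool_rot: [0.0, 0.668, 0.745, -0.0]
contact_force: [0.1, 0.5, 0.2]
gripper_width: 0.001
grasp_force: 0.0
```

```bash
python3 -c "
from h import *
go((0,99),.04)"
```

```text
t 8.7 C [[ 0.3 99.8]] z 0.04 xang 96.24 tilt [-0. -0.] F [0.07 0.47 0.22] w 0.0012863821209310171
tool shift cm [-0.08 -0.03 -0.  ]
```

>>> move_arm:
  rows:
    - [-0.08,0,0,0,0,0,-1]
    - [-0.05,0,0,0,0,0,-1]

```text
time: 8.87
tool_pos: [0.6068, 0.0833, 0.04]
tool_rot: [-0.0, 0.668, 0.745, -0.0]
contact_force: [-1.0, 0.3, -0.7]
gripper_width: -0.001
grasp_force: 0.2
```

>>> move_arm:
  rows:
    - [-0.05,0,0,0,0,0,-1]
    - [-0.05,0,0,0,0,0,-1]

```text
time: 9.03
tool_pos: [0.6069, 0.0828, 0.04]
tool_rot: [-0.0, 0.668, 0.745, 0.0]
contact_force: [-0.5, 1.9, 0.3]
gripper_width: -0.0
grasp_force: 1.7
```

>>> move_arm:
  rows:
    - [-0.05,0,0,0,0,0,-1]
    - [-0.05,0,0,0,0,0,-1]

```text
time: 9.2
tool_pos: [0.6069, 0.0826, 0.04]
tool_rot: [-0.001, 0.668, 0.744, 0.001]
contact_force: [-0.4, 7.0, 0.4]
gripper_width: 0.0
grasp_force: 3.6
```

```bash
python3 -c "
from h import *
from plant import manip
go((0,99),.04)
f=manip.grab_frame('top');pickle.dump(f,open('t3.pkl','wb'))
cv2.imwrite('pics/t3.png',cv2.resize(f['img'][140:240,190:395],None,fx=3.8,fy=3.8,interpolation=cv2.INTER_CUBIC))"
```

```text
t 9.2 C [[ 0.2 97.9]] z 0.04 xang 96.23 tilt [-0.     0.003] F [-0.44  7.02  0.35] w 0.0004847005546407886
tool shift cm [ 0.11 -0.02 -0.  ]
```

View pics/t3.png

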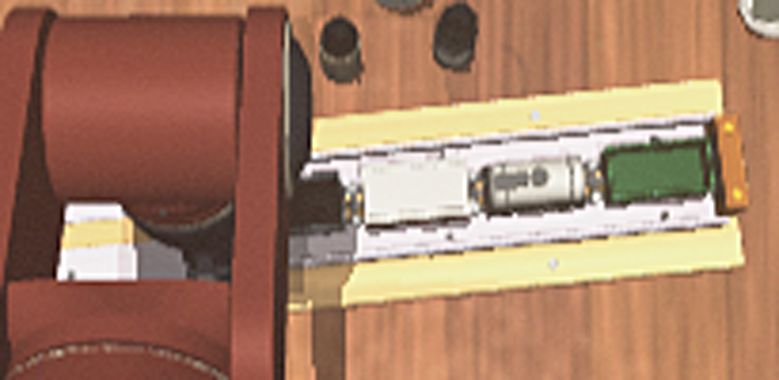

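The front wagon stands against the stop (crop 715,165), all buffers are closed, and the push force is 7 N at TCP y=98 (buffers at about 87–88). Now retreating, lifting and crossing to the outer side of the gate.

>>> move_arm:
  rows:
    - [0.1,0,0,0,0,0,-1]
    - [0.3,0,0,0,0,0,-1]
    - [1,0,0,0,0,0,-1]
    - [1.5,0,0,0,0,0,-1]
    - [1.5,0,0,0,0,0,-1]
    - [0.6,0,0,0,0,0,-1]
    - [0,0,-1.5,0,0,0,-1]
    - [0,0,-2.5,0,0,0,-1]
    - [0,0,-1.5,0,0,0,-1]
    - [0.2,-1.5,0,0,0,0,-1]
    - [0.2,-2.5,0,0,0,0,-1]
    - [0.2,-2.5,0,0,0,0,-1]
    - [0.2,-1.3,0,0,0,0,-1]
    - [0,0,0,0,0,-5.8,-1]
    - [0,0,0,0,0,0,-1]

```text
time: 10.5
tool_pos: [0.5223, 0.1313, 0.0949]
tool_rot: [0.0, 0.628, 0.778, -0.0]
contact_force: [-0.5, 0.0, 0.3]
gripper_width: -0.003
grasp_force: 0.0
```

```bash
python3 -c "
from h import *
from plant import manip
go((-77.8,155.7),.041)
f=manip.grab_frame('scene')
cv2.imwrite('pics/s4.png',cv2.resize(f['img'][140:290,160:360],None,fx=3.9,fy=3.9,interpolation=cv2.INTER_CUBIC))"
```

```text
t 10.5 C [[-78.5 155.6]] z 0.0949 xang 102.22 tilt [-0. -0.] F [-0.52  0.02  0.3 ] w -0.0032603104978480946
tool shift cm [0.01 0.08 5.39]
```

View pics/s4.png

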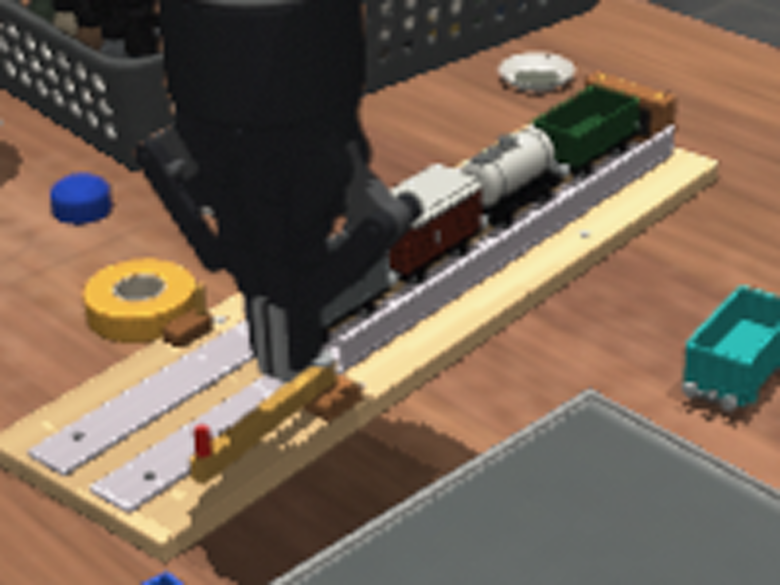

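The train is closed up at the stop, and the gate bar (200,465)–(330,375) lies free with the fingers above its outer side. Lowering beside the bar, touching it and swinging.

>>> move_arm:
  rows:
    - [0,0,1.5,0,0,0,-1]
    - [0,0,2.3,0,0,0,-1]
    - [0,0,1.5,0,0,0,-1]
    - [0,0,0,0,0,0,-1]
    - [0,0.5,0,0,0,0,-1]
    - [0,0.4,0,0,0,0,-1]
    - [0,0.3,0,0,0,0,-1]
    - [0,0,0,0,0,0,-1]

```text
time: 11.22
tool_pos: [0.537, 0.1334, 0.0437]
tool_rot: [0.001, 0.629, 0.777, 0.001]
contact_force: [1.0, 0.2, -0.5]
gripper_width: 0.001
grasp_force: 0.0
```

```bash
cat >> h.py <<'E'
def gp():
    s,R=st();P=np.r_[toW((-42,99))[0],s['tool_pos'][2]];print('TCP rel. pivot, tool axes mm',(R.T@(s['tool_pos']-P)*1000).round(1))
E
python3 -c "
from h import *
gp()"
```

```text
t 11.22 C [[-63.7 156. ]] z 0.0437 xang 102.03 tilt [0.003 0.   ] F [ 0.98  0.2  -0.49] w 0.0008777327572178197
TCP rel. pivot, tool axes mm [ 58.9 -15.9  -0.1]
```

>>> move_arm:
  rows:
    - [0,0,0.2,0,0,0,-1]
    - [0.07,0.31,0,0,0,3,-1]
    - [0.14,0.63,0,0,0,6,-1]
    - [0.14,0.63,0,0,0,6,-1]
    - [0.14,0.63,0,0,0,6,-1]
    - [0.14,0.63,0,0,0,6,-1]
    - [0.14,0.63,0,0,0,6,-1]
    - [0.14,0.63,0,0,0,6,-1]
    - [0.14,0.63,0,0,0,6,-1]
    - [0.14,0.63,0,0,0,6,-1]
    - [0.14,0.63,0,0,0,6,-1]
    - [0,0,0,0,0,0,-1]

```text
time: 12.22
tool_pos: [0.5948, 0.1317, 0.0405]
tool_rot: [0.0, 0.924, 0.382, 0.001]
contact_force: [-0.4, 0.1, 0.7]
gripper_width: -0.005
grasp_force: 0.0
```

```bash
python3 -c "
from h import *
from plant import manip
gp()
f=manip.grab_frame('scene')
cv2.imwrite('pics/s5.png',cv2.resize(f['img'][140:290,160:360],None,fx=3.9,fy=3.9,interpolation=cv2.INTER_CUBIC))"
```

```text
t 12.22 C [[ -6.4 148. ]] z 0.0405 xang 44.91 tilt [ 0.001 -0.   ] F [-0.42  0.1   0.66] w -0.005203119527669661
TCP rel. pivot, tool axes mm [ 58.4 -16.1   0. ]
```

View pics/s5.png

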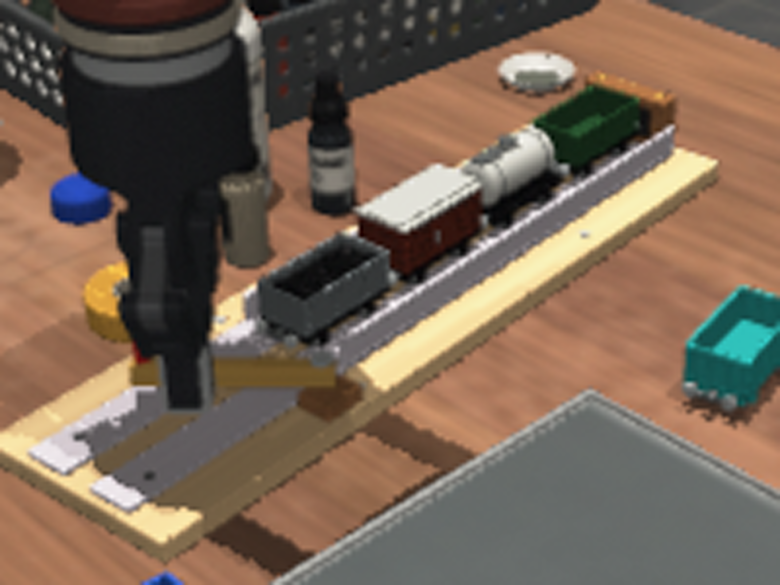

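The gate follows the fingers at about 40° from shut, and the wagons haven't moved. Continuing.

>>> move_arm:
  rows:
    - [0.14,0.63,0,0,0,6,-1]
    - [0.14,0.63,0,0,0,6,-1]
    - [0.14,0.63,0,0,0,6,-1]
    - [0.14,0.63,0,0,0,6,-1]
    - [0.14,0.63,0,0,0,6,-1]
    - [0.14,0.63,0,0,0,6,-1]
    - [0,0,0,0,0,0,-1]

```text
time: 12.85
tool_pos: [0.6197, 0.1034, 0.0402]
tool_rot: [0.0, 0.997, 0.079, 0.0]
contact_force: [-1.2, -0.3, 0.3]
gripper_width: 0.001
grasp_force: 0.0
```

```bash
python3 -c "
from h import *
gp()"
```

```text
t 12.85 C [[ 15.2 117.2]] z 0.0402 xang 9.05 tilt [ 0. -0.] F [-1.17 -0.3   0.35] w 0.0005766151704142894
TCP rel. pivot, tool axes mm [ 58.  -15.4   0. ]
```

>>> move_arm:
  rows:
    - [0,0.15,0,0,0,1.4,-1]
    - [0,0.1,0,0,0,1.4,-1]
    - [0,0.05,0,0,0,0,-1]
    - [0,0,0,0,0,0,-1]

```text
time: 13.18
tool_pos: [0.6197, 0.1018, 0.0401]
tool_rot: [-0.001, 0.998, 0.055, 0.0]
contact_force: [-0.4, 3.6, -0.3]
gripper_width: -0.001
grasp_force: 1.6
```

>>> move_arm:
  rows:
    - [0,0.05,0,0,0,0,-1]
    - [0,0.05,0,0,0,0,-1]

```text
time: 13.35
tool_pos: [0.6198, 0.1015, 0.04]
tool_rot: [-0.001, 0.998, 0.055, -0.0]
contact_force: [-0.4, 8.0, 0.7]
gripper_width: 0.003
grasp_force: 3.8
```

```bash
python3 -c "
from h import *
gp()"
```

```text
t 13.35 C [[ 15.1 115.2]] z 0.04 xang 6.29 tilt [-0.     0.003] F [-0.38  8.03  0.7 ] w 0.0027283088879446683
TCP rel. pivot, tool axes mm [ 57.1 -16.2   0. ]
```

The force has risen to 8 N with the bar parallel to the cassette's x axis: the gate is against its catch. Backing off, lifting and checking.

>>> move_arm:
  rows:
    - [0,-0.1,0,0,0,0,-1]
    - [0,-0.3,0,0,0,0,-1]
    - [0,-1,0,0,0,0,-1]
    - [0,-2,0,0,0,0,-1]
    - [0,0,-1.5,0,0,0,-1]
    - [0,0,-3,0,0,0,-1]
    - [0,0,-4,0,0,0,-1]
    - [0,0,-4,0,0,0,-1]
    - [0,-2,-2,0,0,0,-1]
    - [0,-4,0,0,0,0,-1]
    - [0,-4,0,0,0,0,-1]
    - [0,-4,0,0,0,0,-1]
    - [0,-4,0,0,0,0,-1]
    - [0,0,0,0,0,0,-1]

```text
time: 14.52
tool_pos: [0.5953, 0.3187, 0.1861]
tool_rot: [-0.001, 0.998, 0.058, 0.001]
contact_force: [-0.4, 0.2, 0.4]
gripper_width: -0.001
grasp_force: 0.0
```

```bash
python3 -c "
from h import *
from plant import manip
gp()
f=manip.grab_frame('top')
cr=f['img'][140:240,190:395]
hsv=cv2.cvtColor(f['img'],cv2.COLOR_BGR2HSV)
red=cv2.inRange(hsv,(0,170,120),(8,255,255));red[:160]=0;red[235:]=0;red[:,:195]=0;red[:,300:]=0
p=cv2.findNonZero(red)
if p is not None: c=p[:,0].mean(0);print(c,toC(cast(f,c,.047)))
cv2.imwrite('pics/t6.png',cv2.resize(cr,None,fx=3.8,fy=3.8,interpolation=cv2.INTER_CUBIC))"
```

```text
t 14.52 C [[ 14.6 333.8]] z 0.1861 xang 6.62 tilt [0.001 0.003] F [-0.36  0.18  0.37] w -0.001121827472148665
TCP rel. pivot, tool axes mm [  57.9 -234.5    0.6]
[243.91666667 177.83333333] [[40.55182967 98.70202404]]
```

View pics/t6.png

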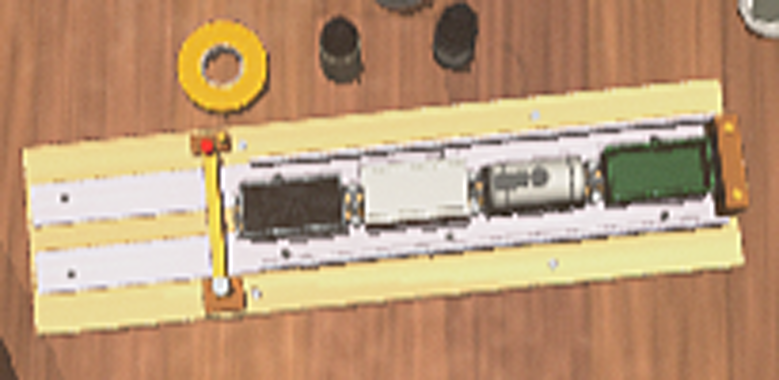

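The gate is shut: the pin (207,146) measures (40.6, 98.7) in the cassette frame against the expected (40, 99). The four wagons are closed up against the stop, and the bottles and tape are in place. Handing in.

```bash
python3 -c "
from plant import manip
print(manip.job_done())"
```

```text
the job is handed in; nothing more can be done
None
```

I handed the job in at about 14.5 s: the last picture shows the four wagons closed up against the end stop, the brass gate shut behind them, and the bottles and tape in place; no verdict came back.

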